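# Scan the stock label of the print on the easel

## Task

Take the hand scanner out of its cradle and read the bar label on the print on the tilted easel: point the scanner's window squarely at the middle of the label from about 85 mm away, its width along the row of bars, and hold it still there for a good second. Then set the scanner back in its cradle the way it lay, window end overhanging the same end, without dropping it and let go. Do not touch the easel or the print, and leave the other things on the desk where they are.

Things in the scene. Friction and masses are not known exactly. Their poses are not given: they have to be found in the camera images.
- scanner: White hand scanner with a dark window, 180 g: straight handle 170 x 30 wide x 28 mm high, and at its front a head 60 long, 50 wide, 36 mm thick, bent 45 degrees down, with the window on its end. Origin on the handle's centre line; x along the handle to the head, y left, z up. Handle from x = -115 to +55 mm; head's lowest edge 46 mm below the origin. No trigger to press.
- grip (a point): Good grip point on the handle's centre line, 25 mm behind the scanner's origin, axes as the scanner. At the start it is between the cradle's two yokes, 64 mm above the desk, with room for a finger on each side of the 30 mm wide handle.
- window (a point): Centre of the dark window on the front face of the scanner's head, 91 mm ahead of and 33 mm below the scanner's origin. x is the pointing direction (in the scanner's frame forward and 45 degrees down), y as the scanner's y, along the window's width.
- spot (a point): Point on the scanner's pointing line 85 mm straight ahead of the window centre, axes as the window: it should lie on the label centre when scanning.
- label (a point): Centre of the face of the white label, 56 mm across x 36 mm, with black bars, in the lower margin of the print on the easel. z points straight out of its face, x up the slope, y across it along the row of bars. The slope varies, about 30 to 54 degrees from level; the label sits anywhere left to right along the margin.
- cradle: Dark steel cradle fixed to the desk: base 150 x 80 x 10 mm, two U-yokes 14 mm thick at x = -92 and +20 mm, their floors 50 mm above the desk, cheeks 36 mm apart and 65 mm high. Origin on the desk; x points to the end where the scanner's head overhangs. The scanner rests with its origin 64 mm straight above the cradle's origin, x along x.
- easel: Wooden table easel fixed to the desk: base 210 x 280 x 18 mm, tilted board 220 x 250 mm hinged 40 mm above the desk at its low front edge, brass arcs at both sides. Origin on the desk under the hinge, midway; x points backwards, from the low edge to the high edge, y along the hinge, z up.
- brush_pot: Blue ceramic pot of brushes, 76 mm across, about 205 mm high with the brushes; bystander. Origin at the centre of its underside.
- ink_jar: Amber glass jar with black cap, 52 mm across, 62 mm high; bystander. Origin at the centre of its underside.
- notebooks: Two notebooks, 125 x 180 x 26 mm together; bystander. Origin at the centre of the underside.
Things that resemble listed ones, but are neither listed nor needed, are in the scene too. Leave any purple look-alike of the scanner alone. What is shaped like the cradle but turquoise is not meant.

How it is judged:
On the way:
1. the held scanner is pointed squarely at the label's middle from about 85 mm and kept still for a second (x of spot in the frame of label between -0.013 and 0.013 m and y of spot in the frame of label between -0.017 and 0.017 m and z of spot in the frame of label between -0.03 and 0.03 m and z of window in the frame of label above 0.04 m and angle between the x axis of window and the z axis of label, either way round below 0.17 rad and angle between the y axis of window and the y axis of label, either way round below 0.2 rad and linear speed of scanner below 0.03 m/s and angular speed of scanner below 0.2 rad/s and contact force between the fingers and scanner above 1 N), for 1 s.
At the end, for the whole second after the job is handed in: The scanner lies released and still in the cradle's two yokes, head over the same end as at first: within 20 mm along the cradle, 7 mm across, 5 mm in height, 0.12 rad in direction (x of scanner in the frame of cradle between -0.02 and 0.02 m and y of scanner in the frame of cradle between -0.007 and 0.007 m and z of scanner in the frame of cradle between 0.059 and 0.069 m and x of window in the frame of cradle above 0.03 m and angle between the x axis of scanner and the x axis of cradle, either way round below 0.12 rad and angle between the z axis of scanner and the z axis of cradle, either way round below 0.12 rad and linear speed of scanner below 0.02 m/s and contact force between the fingers and scanner below 0.1 N); the robot touches nothing.
It fails at once if the easel, print or label is touched harder than 1 N (contact force between easel and anything else above 1 N).
It fails at once if the scanner is let go more than 20 mm above its resting height (dropped) (height (world z) of scanner above 0.084 m and contact force between the fingers and scanner below 0.1 N).
It fails at once if a bystander is moved more than 15 mm (distance of any of brush_pot, ink_jar, notebooks from where it was at the start of the episode above 0.015 m).
It also fails if it takes over 51 s, if anything falls off the work surface, if the arm or the gripper's body presses on something with over 40 N, if the wrist force passes 120 N, or if a joint passes its speed limit or range.

## Robot

A 7-joint arm with a two-finger parallel gripper is mounted at the origin on the work surface. World frame = base frame: x ahead of the robot, y to its left, z up, the work surface at z = 0. Lengths are in m, angles in rad, forces in N, time in s.
With the tool pointing down it reaches from about 0.425 to 0.925 m from the base axis. Payload 6.8 kg.
Tool frame: the origin (TCP) lies at the very end of the fingers, on their centre line; the grasp point (between the pads) lies 19 mm behind it; z points along the fingers, y is the line along which they close (so a half turn about z gives the same grasp; the last joint's range is limited). The gripper opens to 85 mm and grips with 20 to 120 N. Pads are 22 mm wide; open, the fingers measure 114 mm over their backs; the gripper's body (76 mm by 85 mm) begins 54 mm behind the grasp point. The pads swing forward as they close: fully open they stand 13 mm farther back than shut.
Start: joints at [-1.45, 0.477, 0.022, 1.555, -0.011, 1.109, -0.083], TCP at [0.153, 0.657, 0.206] pointing down, gripper open.
Joint ranges: [-2.96, 2.96], [-0.34, 2.1], [-1.41, 1.46], [0.24, 2.44], [-1.37, 4.51], [0.17, 1.92], [-2.96, 2.96]. Speed limits (rad/s): [2.39, 2.39, 3.14, 3.14, 3.14, 3.14, 3.14].

## Interface

Orientations are given as a rotation vector (axis times angle).
In Python, from bench import r gives the robot as it stands. The module is installed in compiled form; this text tells all that it offers.
- The arm moves only by the tool servo_tool, never from a script. Its argument "commands" is a list of rows, each a list of 7 numbers: the turn, a rotation vector about the world's x, y, z in degrees, then the shift along the world's x, y, z in mm, then the closure, from 0 (fully open) to 1 (shut). A call has 1 to 5 rows; each row is the pose to reach, as a shift and turn from the pose commanded when the call began; what a row does not reach only later rows make up. A row lasts 1/12 s, in which the tool goes at most 41.7 mm and 7.16 degrees, less where a joint would pass 70% of its speed; a pose out of reach is approached as far as the arm can. A call with a gripper value outside its range is refused whole. The fingers move at their own pace and stop on an object; "force" is the grip in N (left out, the last holds). Time passes only in rows, so rows that repeat a pose let the fingers close. It gives the time, the measured TCP pose, the force, the opening and the grip force at its end, in the units of the state.
- r.get_obs(): the state, without advancing time (a new reading comes with each control period).
- r.grab_frame(name): name is "scene" or "top"; returns (picture, depth): 384x512x3 uint8, blue, green, red; 384x512 float32, m along the optical axis (not along the pixel's ray), 0 where there is no reading.
- r.camera_info(name): a dict with "vertical_fov" (degrees; the focal length in pixels is half the picture's height over the tangent of half this angle, whatever the lens; pixels are square), "cx", "cy" (the principal point, pixels), "cam_to_world" (4x4, takes a point from camera to world coordinates). Camera axes: x right, y up, looking along -z (the intrinsics and any distortion apply to the point x, -y, -z); pixel columns grow to the right and rows downward; lengths in m; the calibration is good to about 2 mm. A picture is of the moment at which its call begins. camera_info takes no time and is no camera call.
- r.hand_in(): hands the job in; it is judged then, once.
The state is a dict: "clock": time; "joints": joint angles; "qvel": joint speeds; "tau": joint torques, N m; "tcp_pos": TCP position; "orientation": TCP orientation; "contact_force": force on the tool from outside, world axes, zero at the start; "moment": the same for the moment, N m; "grip_width": finger opening in m; "gripper_force": force on a finger pad.
Only numpy, scipy, OpenCV 4.12 (cv2) and the standard library are available. Lean on these libraries where they do the work, as an engineer would, in place of code of your own. Each camera call takes 0.05 s, during which the arm holds its last target. There are 200 camera calls.

## Working session

There is one attempt and no reset: what is moved stays moved. The work goes in short steps, Python scripts to look and compute and a tool call to move; the robot and the scene stay as the last step left them, time stands still between calls to the robot, and variables do not carry over. Pictures are saved under pics/ and viewed, at most 10 in all, crops included, and the job is handed in when it is done.

Besides the shell and the picture viewer there is one more tool, called after "Emit:" by a JSON object that holds its "name" and its "arguments". servo_tool: Moves the arm, as the interface text tells. Its arguments: {"type":"object","properties":{"commands":{"type":"array"},"force":{"type":"number"}},"required":["commands"]}

```bash
mkdir -p pics; python3 - <<'E'
from bench import r
import cv2,numpy as np
for n in("scene","top"):
    p,d=r.grab_frame(n); cv2.imwrite(f"pics/{n}0.png",p); np.savez(f"{n}0.npz",p=p,d=d)
    i=r.camera_info(n); print(n,{k:(np.round(v,4).tolist() if k=="cam_to_world" else v) for k,v in i.items()}, (d>0).mean())
o=r.get_obs(); print({k:np.round(v,3).tolist() for k,v in o.items()})
E
```

```text
scene {'vertical_fov': 56.138845522775824, 'cx': 260.2872524960236, 'cy': 190.68936252963866, 'cam_to_world': [[0.2399, -0.5865, 0.7736, 1.3734], [0.9708, 0.1415, -0.1937, -0.2055], [0.0041, 0.7975, 0.6034, 0.7098], [0.0, 0.0, 0.0, 1.0]]} 0.9959767659505209
top {'vertical_fov': 56.7858048968471, 'cx': 255.48715766173623, 'cy': 190.4475630485102, 'cam_to_world': [[0.0696, 0.9741, -0.2153, 0.3302], [-0.9976, 0.0689, -0.011, 0.0035], [0.0042, 0.2156, 0.9765, 0.9249], [0.0, 0.0, 0.0, 1.0]]} 0.9959360758463541
{'clock': 0.1, 'joints': [-1.45, 0.478, 0.022, 1.556, -0.012, 1.109, -0.083], 'qvel': [-0.001, -0.001, -0.001, -0.005, 0.001, -0.001, 0.0], 'tau': [0.004, -59.775, 1.613, -28.195, 0.013, 0.005, -0.0], 'tcp_pos': [0.153, 0.657, 0.205], 'orientation': [-0.359, -3.121, 0.003], 'contact_force': [0.179, -0.259, 0.213], 'moment': [-0.032, -0.024, 0.017], 'gripper_force': 0.0, 'grip_width': 0.085}
```

View pics/scene0.png

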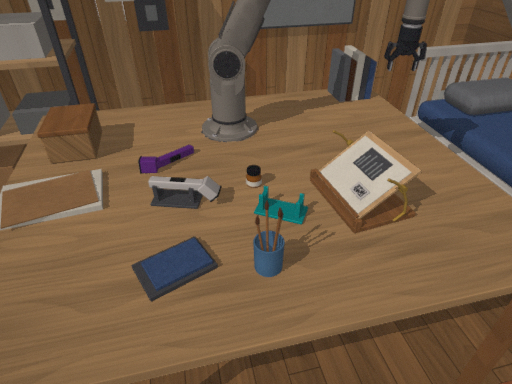

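View pics/top0.png

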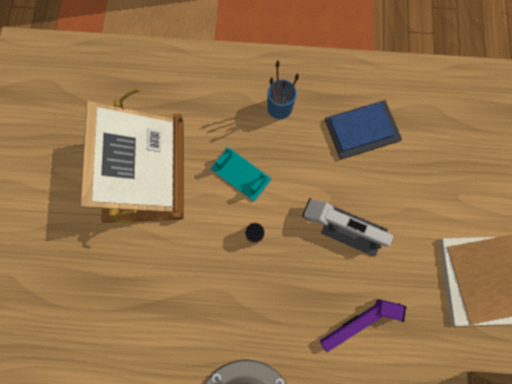

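The scene view shows the white scanner at about (185,188) with its head at (210,188), and the easel label at about (360,190). In the top view the scanner's handle is at about (360,228) and its head at (318,210). The label is at about (154,138), with the easel's low edge on the right at column 180. The turquoise cradle and purple scanner are decoys.

```bash
cat > h.py <<'E'
import numpy as np,cv2
from bench import r
def cloud(n,d):
    i=r.camera_info(n);H,W=d.shape;f=H/2/np.tan(np.radians(i["vertical_fov"]/2))
    v,u=np.mgrid[:H,:W];P=np.stack([(u-i["cx"])/f*d,-(v-i["cy"])/f*d,-d],-1)
    T=i["cam_to_world"];return P@T[:3,:3].T+T[:3,3]
def plane(P):
    m=np.ones(len(P),bool)
    for _ in range(6):
        c=P[m].mean(0);n=np.linalg.svd(P[m]-c,full_matrices=False)[2][2];n*=np.sign(n[2]);e=(P-c)@n;m=abs(e)<max(.003,2*e[m].std()*.9)
    return c,n,e[m].std(),m.sum()
E
python3 - <<'E'
from h import *
for n in("scene","top"):
    z=np.load(n+"0.npz");p,d=z["p"],z["d"];C=cloud(n,d)
    hs=cv2.cvtColor(p,cv2.COLOR_BGR2HSV)
    for (u,v) in ([(300,300),(100,240),(300,130),(430,200)] if n=="scene" else [(50,300),(400,60),(220,300),(250,100),(420,350),(60,70)]):
        print("desk",n,u,v,np.round(C[v-3:v+4,u-3:u+4].reshape(-1,3).mean(0),4))
    # easel print
    poly=np.array([[370,150],[403,177],[368,205],[335,180]] if n=="scene" else [[100,115],[168,120],[168,202],[97,198]])
    m=np.zeros(d.shape,np.uint8);cv2.fillPoly(m,[poly],1)
    c,nn,s,k=plane(C[(m>0)&(d>0)]);print("print",c.round(4),nn.round(4),s,k,"tilt",np.degrees(np.arccos(nn[2])),"dir",np.degrees(np.arctan2(-nn[1],-nn[0])))
    # white scanner
    R=(slice(165,215),slice(140,230)) if n=="scene" else (slice(190,262),slice(295,400))
    w=(hs[R][...,1]<60)&(hs[R][...,2]>110);Q=C[R][w];Q=Q[(Q[:,2]>.03)&(Q[:,2]<.12)]
    print("scan",len(Q),Q.mean(0).round(4),np.percentile(Q[:,2],[5,25,50,75,95]).round(4))
    R=(slice(155,225),slice(140,240)) if n=="scene" else (slice(185,270),slice(290,410))
    cv2.imwrite(f"pics/s_{n}.png",cv2.resize(p[R],None,fx=6,fy=6,interpolation=2))
    R=(slice(165,215),slice(325,395)) if n=="scene" else (slice(95,225),slice(75,195))
    cv2.imwrite(f"pics/l_{n}.png",cv2.resize(p[R],None,fx=4.4,fy=4.4,interpolation=2))
a=[cv2.imread(f"pics/{k}.png") for k in("s_top","l_top")]
h=max(x.shape[0] for x in a)
b=np.hstack([cv2.copyMakeBorder(x,0,h-x.shape[0],0,4,cv2.BORDER_CONSTANT) for x in a]);print(b.shape)
cv2.imwrite("pics/crop1.png",cv2.resize(b,None,fx=.63,fy=.63))
E
```

```text
desk scene 300 300 [ 8.952e-01  1.110e-02 -2.000e-04]
desk scene 100 240 [ 0.5772 -0.4621 -0.0011]
desk scene 300 130 [ 0.0909  0.2866 -0.0003]
desk scene 430 200 [6.374e-01 5.331e-01 5.000e-04]
print [0.6058 0.3155 0.1027] [ 0.0642 -0.5593  0.8265] 0.001365523366336363 1729 tilt 34.259423064732054 dir 96.55185709611014
scan 804 [ 0.4685 -0.2087  0.0674] [0.0476 0.0601 0.0703 0.0763 0.0794]
desk top 50 300 [ 0.2192  0.5055 -0.0009]
desk top 400 60 [ 0.9388 -0.3708  0.0184]
desk top 220 300 [ 0.2486  0.0827 -0.0006]
desk top 250 100 [ 0.7949  0.0476 -0.0015]
desk top 420 350 [ 1.662e-01 -4.127e-01 -2.000e-04]
desk top 60 70 [ 0.8489  0.5999 -0.0011]
print [0.5672 0.312  0.1034] [ 0.064  -0.5612  0.8252] 0.0013404066021189928 5503 tilt 34.38854180538691 dir 96.50131913409574
scan 1102 [ 0.4581 -0.2054  0.074 ] [0.0557 0.0735 0.0764 0.078  0.0815]
(572, 1256, 3)
```

View pics/crop1.png

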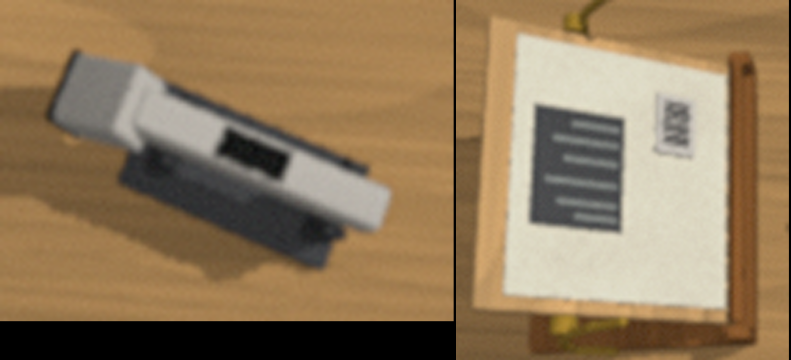

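```bash
python3 - <<'E'
from h import *
z=np.load("top0.npz");p,d=z["p"],z["d"];C=cloud("top",d);hs=cv2.cvtColor(p,cv2.COLOR_BGR2HSV);g=cv2.cvtColor(p,cv2.COLOR_BGR2GRAY)
n=np.array([.0641,-.5603,.8258]);n/=np.linalg.norm(n)
xl=np.array([-n[0]*n[2],-n[1]*n[2],n[0]**2+n[1]**2]);xl/=np.linalg.norm(xl);yl=np.cross(n,xl)
c0=np.array([.5672,.312,.1034])
for nm,R,th in(("top",(slice(118,162),slice(138,167)),180),("scene",(slice(170,208),slice(340,378)),0)):
    zz=np.load(nm+"0.npz");CC=cloud(nm,zz["d"]);gg=cv2.cvtColor(zz["p"],cv2.COLOR_BGR2GRAY)[R]
    med=np.median(gg);print(nm,"median",med,gg.min())
    for t in(12,25,60):
        m=(gg<med-t).astype(np.uint8);k,L,S,ct=cv2.connectedComponentsWithStats(m);j=1+np.argmax(S[1:,4])
        Q=CC[R][L==j]-c0;a,b,e=Q@xl,Q@yl,Q@n
        mid=c0+xl*(a.min()+a.max())/2+yl*(b.min()+b.max())/2+n*e.mean()
        print(t,S[j],"size",np.ptp(a).round(4),np.ptp(b).round(4),"mid",mid.round(4),"mean",(c0+Q.mean(0)).round(4),e.mean().round(4))
for nm,R in(("top",(slice(185,270),slice(290,410))),("scene",(slice(160,215),slice(140,230)))):
    zz=np.load(nm+"0.npz");CC=cloud(nm,zz["d"])[R];h=cv2.cvtColor(zz["p"],cv2.COLOR_BGR2HSV)[R]
    m=(CC[...,2]>.072)&(CC[...,2]<.086)&(h[...,1]<60)
    Q=CC[m];(cx,cy),(w,l),an=cv2.minAreaRect((Q[:,:2]*1000).astype(np.float32));c=Q[:,:2].mean(0);v=np.linalg.svd(Q[:,:2]-c,full_matrices=False)[2][0];v*=np.sign(v[1])
    nv=np.array([-v[1],v[0]]);s=(Q[:,:2]-c)@v;q=(Q[:,:2]-c)@nv
    mid=[(np.percentile(q[(s>t-.01)&(s<t+.01)],[3,97])).round(4).tolist() for t in(-.07,-.05,-.03,0,.03,.05)]
    print(nm,len(Q),"rect",cx,cy,w,l,an,"pca",c.round(4),np.degrees(np.arctan2(v[1],v[0])).round(2),np.percentile(s,[0,1,99,100]).round(4),mid,"z",np.median(Q[:,2]).round(4))
    # full white scanner: ends
    m=(CC[...,2]>.02)&(CC[...,2]<.1)&(h[...,1]<60)&(h[...,2]>110);Q=CC[m];s=(Q[:,:2]-c)@v
    for t in np.arange(-.1,.16,.02):
        k=(s>t)&(s<t+.02);print(t.round(2),k.sum(),np.median(Q[k,2]).round(4) if k.any() else "",np.ptp(((Q[:,:2]-c)@nv)[k]).round(3) if k.any() else "",(((Q[:,:2]-c)@nv)[k]).mean().round(4) if k.any() else "")
E
```

```text
top median 212.0 95
12 [  7  10  16  25 320] size 0.2979 0.3575 mid [0.4687 0.3657 0.1568] mean [0.6246 0.2768 0.0844] 0.0077
25 [  8  11  14  23 238] size 0.2953 0.3537 mid [0.4668 0.3655 0.1592] mean [0.6248 0.276  0.0862] 0.0096
60 [ 12  14   9  16 134] size 0.2922 0.3495 mid [0.4645 0.3668 0.1595] mean [0.6281 0.2747 0.0843] 0.009
scene median 187.0 45
12 [ 10  12  20  19 207] size 0.1293 0.7138 mid [0.9591 0.2754 0.0558] mean [0.6349 0.2763 0.0816] 0.0063
25 [ 12  14  18  16 142] size 0.1268 0.7101 mid [0.9612 0.2735 0.0568] mean [0.6386 0.2741 0.0822] 0.0083
60 [ 21   0  17  11 112] size 0.0329 0.0572 mid [0.5936 0.3268 0.1119] mean [0.5984 0.3245 0.1099] 0.0004
top 1027 rect 449.3043518066406 -229.13211059570312 189.88111877441406 47.628353118896484 70.51441955566406 pca [ 0.4515 -0.2234] 70.63 [-0.1011 -0.0972  0.0863  0.0888] [[-0.0138, 0.0128], [-0.0147, 0.0135], [-0.0141, 0.0133], [-0.0144, 0.0133], [-0.0148, 0.0126], [-0.0141, 0.0131]] z 0.0774
-0.1 104 0.0765 0.034 0.0002
-0.08 105 0.077 0.035 -0.0003
-0.06 105 0.0768 0.029 -0.0001
-0.04 57 0.0774 0.03 0.0001
-0.02 31 0.0755 0.03 0.002
0.0 62 0.0765 0.03 -0.0
0.02 104 0.0772 0.033 -0.0009
0.04 117 0.0764 0.048 -0.0003
0.06 158 0.0797 0.047 0.0001
0.08 169 0.0704 0.046 -0.0009
0.1 88 0.0548 0.045 -0.0011
0.12 0   
0.14 0   
scene 417 rect 457.440185546875 -229.569580078125 190.67173767089844 49.47148895263672 73.3545150756836 pca [ 0.4581 -0.2203] 70.12 [-0.1042 -0.0999  0.0841  0.0861] [[-0.0087, 0.0113], [-0.0111, 0.0143], [-0.0105, 0.009], [-0.0102, 0.0103], [-0.0108, 0.014], [-0.0104, 0.016]] z 0.0769
-0.1 68 0.0746 0.031 -0.0032
-0.08 70 0.0732 0.028 -0.0043
-0.06 78 0.0737 0.026 -0.0036
-0.04 51 0.0664 0.009 -0.0084
-0.02 47 0.0663 0.009 -0.009
0.0 64 0.0721 0.028 -0.0044
0.02 63 0.0753 0.028 -0.003
0.04 78 0.074 0.039 -0.005
0.06 125 0.0757 0.05 -0.0085
0.08 132 0.0614 0.047 -0.0077
0.1 22 0.0521 0.046 -0.0068
0.12 0   
0.14 0
```

```bash
cat >> h.py <<'E'
n=np.array([.0641,-.5603,.8258]);n/=np.linalg.norm(n)
xl=np.array([-n[0]*n[2],-n[1]*n[2],n[0]**2+n[1]**2]);xl/=np.linalg.norm(xl);yl=np.cross(n,xl)
def ray(nm,u,v,c,nn):
    i=r.camera_info(nm);f=192/np.tan(np.radians(i["vertical_fov"]/2));T=i["cam_to_world"]
    d=np.stack([(u-i["cx"])/f,-(v-i["cy"])/f,-np.ones_like(u,float)],-1)@T[:3,:3].T
    return T[:3,3]+d*(((c-T[:3,3])@nn)/(d@nn))[...,None]
E
python3 - <<'E'
from h import *
for nm,R,c0 in(("top",(118,162,138,167),[.5672,.312,.1034]),("scene",(176,204,345,378),[.6058,.3155,.1027])):
    c0=np.array(c0);g=cv2.cvtColor(np.load(nm+"0.npz")["p"],cv2.COLOR_BGR2GRAY)[R[0]:R[1],R[2]:R[3]];med=np.median(g)
    for t in(12,25,60):
        m=(g<np.percentile(g,80)-t).astype(np.uint8)
        k,L,S,ct=cv2.connectedComponentsWithStats(cv2.morphologyEx(m,cv2.MORPH_CLOSE,np.ones((3,3),np.uint8)))
        for j in range(1,k):
            if S[j,4]<60: continue
            v,u=np.nonzero(L==j);P=ray(nm,u+R[2],v+R[0],c0,n);Q=P-c0;a,b=Q@xl,Q@yl
            print(nm,t,S[j],"size",np.ptp(a).round(4),np.ptp(b).round(4),"mid",(c0+xl*(a.min()+a.max())/2+yl*(b.min()+b.max())/2).round(4),"mean",P.mean(0).round(4))
c=np.array([0,0,0])
from scipy.spatial.transform import Rotation as Ro
print("xl",xl,"yl",yl)
E
```

```text
top 12 [  7  10  17  25 340] size 0.0404 0.0609 mid [0.6282 0.2793 0.0765] mean [0.6277 0.2796 0.0767]
top 25 [  8  11  15  24 272] size 0.0356 0.0558 mid [0.6276 0.2795 0.0767] mean [0.6272 0.2797 0.0768]
top 60 [ 12  14   9  16 136] size 0.0211 0.041 mid [0.6316 0.278  0.0753] mean [0.6313 0.2778 0.0752]
scene 12 [  5   6  20  19 215] size 0.0389 0.06 mid [0.6276 0.2789 0.0762] mean [0.6286 0.2797 0.0766]
scene 25 [  7   8  18  16 164] size 0.0346 0.0544 mid [0.6299 0.2791 0.0761] mean [0.6319 0.2791 0.076 ]
scene 60 [ 8  9 14 12 89] size 0.0228 0.0427 mid [0.6262 0.2802 0.0772] mean [0.6274 0.2799 0.0769]
xl [-0.0938622   0.8204523   0.56395736] yl [-0.99351952 -0.11366161  0.        ]
```

Emit:
{"name": "servo_tool", "arguments": {"commands": [[0, 0, -7, 30, -20, 30, 0], [0, 0, -14, 65, -50, 60, 0], [0, 0, -21, 95, -85, 80, 0], [0, 0, -28, 120, -120, 80, 0], [0, 0, -35, 145, -150, 80, 0]], "force": 50}}

```text
clock: 0.52
tcp_pos: [0.2845, 0.5249, 0.2857]
orientation: [-1.288, -2.865, -0.004]
contact_force: [0.6, 0.5, 0.6]
grip_width: 0.0854
gripper_force: 0.0
```

Emit:
{"name": "servo_tool", "arguments": {"commands": [[0, 0, -7, 20, -36, 0, 0], [0, 0, -14, 38, -72, 0, 0], [0, 0, -20, 55, -109, 0, 0], [0, 0, -26, 70, -147, 0, 0], [0, 0, -32, 85, -185, 0, 0]]}}

```text
clock: 0.93
tcp_pos: [0.3687, 0.3383, 0.2837]
orientation: [-2.028, -2.399, 0.001]
contact_force: [0.9, -0.4, 1.2]
grip_width: 0.0853
gripper_force: 0.0
```

Emit:
{"name": "servo_tool", "arguments": {"commands": [[0, 0, -6, 13, -38, 0, 0], [0, 0, -12, 25, -76, 0, 0], [0, 0, -18, 35, -116, 0, 0], [0, 0, -24, 45, -156, 0, 0], [0, 0, -29, 55, -196, 0, 0]]}}

```text
clock: 1.35
tcp_pos: [0.4232, 0.1424, 0.2839]
orientation: [-2.564, -1.815, 0.0]
contact_force: [1.3, -0.2, 1.1]
grip_width: 0.0858
gripper_force: 0.0
```

Emit:
{"name": "servo_tool", "arguments": {"commands": [[0, 0, 0, 4, -40, 0, 0], [0, 0, 0, 6, -80, 0, 0], [0, 0, 0, 8, -121, 0, 0], [0, 0, 0, 10, -162, 0, 0], [0, 0, 0, 10, -202, 0, 0]]}}

```text
clock: 1.77
tcp_pos: [0.4329, -0.0596, 0.284]
orientation: [-2.559, -1.822, -0.001]
contact_force: [0.7, -0.2, -0.4]
grip_width: 0.0856
gripper_force: 0.0
```

Emit:
{"name": "servo_tool", "arguments": {"commands": [[0, 0, 0, 4, -36, -15, 0], [0, 0, 0, 8, -72, -35, 0], [0, 0, 0, 12, -108, -55, 0], [0, 0, 0, 15, -143, -75, 0], [0, 0, 0, 16, -173, -100, 0]]}}

```text
clock: 2.18
tcp_pos: [0.45, -0.233, 0.1836]
orientation: [2.557, 1.821, 0.001]
contact_force: [0.9, 1.5, 0.8]
grip_width: 0.0853
gripper_force: 0.0
```

```bash
python3 - <<'E'
from h import *
o=r.get_obs();print(o["tcp_pos"],o["orientation"],o["joints"].round(2) if hasattr(o["joints"],"round") else o["joints"])
p,d=r.grab_frame("scene");C=cloud("scene",d);cv2.imwrite("pics/s1.png",cv2.resize(p[90:230,110:280],None,fx=4,fy=4,interpolation=2))
E
```

```text
[ 0.45002476 -0.23296889  0.18358494] [2.55749741e+00 1.82077827e+00 8.70683071e-04] [-0.41  0.32  0.93  2.02 -0.31  0.95  0.35]
```

View pics/s1.png

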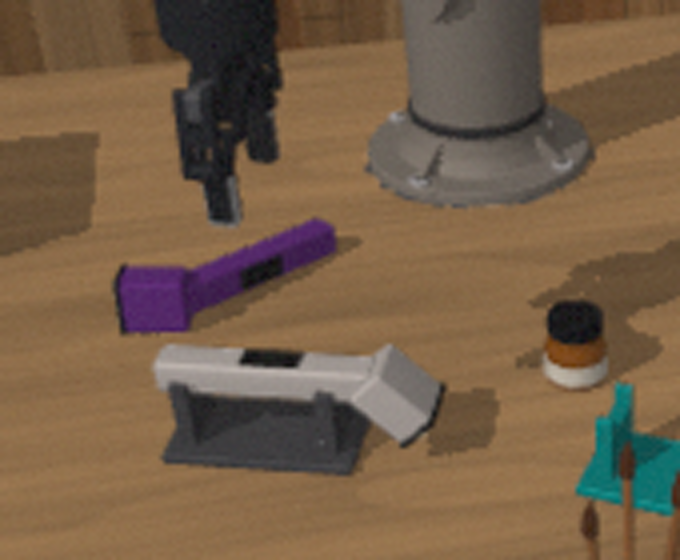

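The crop shows the gripper at (220,150), over the handle's dark patch at (272,358), with the cradle clear on both sides, so I descend and grip.

Emit:
{"name": "servo_tool", "arguments": {"commands": [[0, 0, 0, -1, 0, -35, 0], [0, 0, 0, -1, 0, -70, 0], [0, 0, 0, -1, 0, -100, 0], [0, 0, 0, -1, 0, -125, 0], [0, 0, 0, -1, 0, -139, 0]]}}

```text
clock: 2.65
tcp_pos: [0.4464, -0.2296, 0.0421]
orientation: [-2.557, -1.82, 0.004]
contact_force: [-0.9, -0.2, 0.2]
grip_width: 0.0855
gripper_force: 0.0
```

Emit:
{"name": "servo_tool", "arguments": {"commands": [[0, 0, 0, 0, 0, 0, 0.4], [0, 0, 0, 0, 0, 0, 0.5], [0, 0, 0, 0, 0, 0, 0.6], [0, 0, 0, 0, 0, 0, 0.7], [0, 0, 0, 0, 0, 0, 0.8]]}}

```text
clock: 3.07
tcp_pos: [0.4494, -0.2307, 0.0464]
orientation: [2.558, 1.821, 0.003]
contact_force: [-2.5, 1.8, 11.1]
grip_width: 0.0283
gripper_force: 48.5
```

Emit:
{"name": "servo_tool", "arguments": {"commands": [[0, 0, 0, 0, 0, 0, 1], [0, 0, 0, 0, 0, 0, 1], [0, 0, 0, 0, 0, 0, 1], [0, 0, 0, 0, 0, 0, 1], [0, 0, 0, 0, 0, 0, 1]]}}

```text
clock: 3.48
tcp_pos: [0.4494, -0.2307, 0.0465]
orientation: [2.558, 1.821, 0.003]
contact_force: [-0.6, 0.5, 6.4]
grip_width: 0.0285
gripper_force: 48.9
```

Emit:
{"name": "servo_tool", "arguments": {"commands": [[0, 0, 0, 0, 0, 5, 1], [0, 0, 0, 0, 0, 20, 1], [0, 0, 0, 0, 0, 50, 1], [0, 0, 0, 0, 0, 90, 1], [0, 0, 0, 0, 0, 130, 1]]}}

```text
clock: 3.9
tcp_pos: [0.4472, -0.2303, 0.1764]
orientation: [-2.559, -1.82, 0.003]
contact_force: [2.2, -0.6, -1.0]
grip_width: 0.0283
gripper_force: 49.8
```

```bash
cat >> h.py <<'E'
from scipy.spatial.transform import Rotation as Ro
R0=Ro.from_rotvec([2.558,1.821,.003]);p0=np.array([.4494,-.2307,.0465]);o0=np.array([.457,-.209,.064])
Rs0=Ro.from_euler("z",70.7,degrees=True);L=np.array([.628,.2795,.0767])
def rel():  # scanner in tool frame
    return R0.inv()*Rs0, R0.inv().apply(o0-p0)
def scanpose(dist=.085,G=None):
    Rg,og=G or rel()
    wx=-n;wy=yl;wz=np.cross(wx,wy);s=.5**.5
    X=(wx+wz)*s;Z=(wz-wx)*s;Rs=Ro.from_matrix(np.stack([X,wy,Z],1))
    o=L+dist*n-Rs.apply([.091,0,-.033]);Rt=Rs*Rg.inv();return Rt,o-Rt.apply(og),Rs,o
E
python3 - <<'E'
from h import *
o=r.get_obs();p,d=r.grab_frame("top");p2,d2=r.grab_frame("scene")
R=Ro.from_rotvec(o["orientation"]);t=np.array(o["tcp_pos"])
Rt,pt,Rs,oo=scanpose()
print("now",t.round(4),(R).as_rotvec().round(3),o["grip_width"],np.round(o["contact_force"],1))
print("scan tcp",pt.round(4),"origin",oo.round(4),"X",Rs.as_matrix()[:,0].round(3),"turn deg",np.degrees((Rt*R0.inv()).as_rotvec()).round(2), "shift",((pt-t)*1000).round(1))
# measure held scanner vs prediction
Rg,og=rel();Rp=R*Rg;op=t+R.apply(og)
C=cloud("top",d);h=cv2.cvtColor(p,cv2.COLOR_BGR2HSV);Q=C[(h[...,1]<60)&(h[...,2]>110)&(d>0)];q=Rp.inv().apply(Q-op)
q=q[(abs(q[:,1])<.04)&(q[:,0]>-.16)&(q[:,0]<.13)&(abs(q[:,2])<.06)]
print(len(q),q.min(0),q.max(0))
for a in np.arange(-.12,.12,.02):
    k=(q[:,0]>a)&(q[:,0]<a+.02)
    if k.sum()>5: print(a.round(2),k.sum(),np.percentile(q[k,1],[3,97]).round(4),np.median(q[k,2]).round(4))
cv2.imwrite("pics/t2.png",np.hstack([cv2.resize(p[120:300,250:450],None,fx=2,fy=2),cv2.resize(p2[90:270,110:310],None,fx=2,fy=2)]))
E
```

```text
now [ 0.4472 -0.2303  0.1764] [-2.559 -1.82   0.003] 0.028261332758219494 [ 2.2 -0.6 -1. ]
scan tcp [0.6459 0.1234 0.1832] origin [0.6429 0.1491 0.1962] X [-0.112  0.976 -0.185] turn deg [-10.69   1.2   25.75] shift [198.7 353.8   6.8]
987 [-0.01140883 -0.02391013 -0.02878578] [0.09645869 0.0250059  0.02143249]
-0.02 44 [-0.0123  0.0147] 0.0125
0.0 145 [-0.0132  0.0146] 0.0128
0.02 146 [-0.0137  0.0147] 0.0128
0.04 209 [-0.0214  0.0234] 0.0132
0.06 254 [-0.0216  0.0241] 0.0105
0.08 189 [-0.0215  0.0227] -0.0078
```

View pics/t2.png

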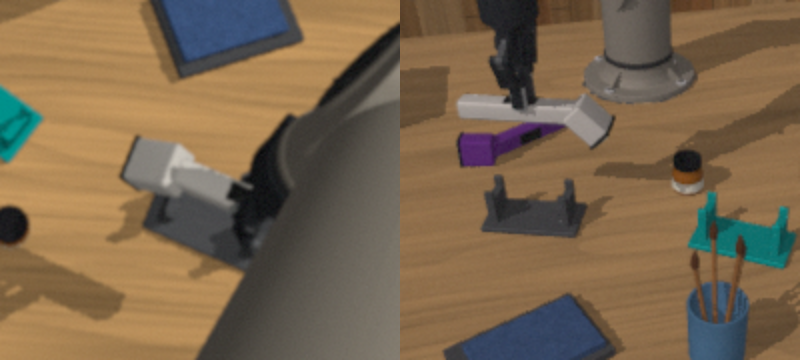

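The held scanner hangs level and square in the fingers: head at about (160,165) in the top half, handle at about (520,108) in the scene half. The empty dark cradle is at about (535,215). It matches the predicted pose to about 1–2 mm, so I go to the scan pose.

Emit:
{"name": "servo_tool", "arguments": {"commands": [[-2.1, 0.2, 5.2, 12, 22, 10, 1], [-4.3, 0.5, 10.3, 28, 50, 20, 1], [-6.4, 0.7, 15.5, 45, 80, 30, 1], [-8.6, 1.0, 20.6, 62, 110, 35, 1], [-10.7, 1.2, 25.8, 80, 140, 40, 1]]}}

```text
clock: 4.42
tcp_pos: [0.5287, -0.0886, 0.2156]
orientation: [1.985, 2.244, -0.186]
contact_force: [1.5, -1.1, -1.6]
grip_width: 0.028
gripper_force: 49.8
```

Emit:
{"name": "servo_tool", "arguments": {"commands": [[0, 0, 0, 18, 28, 0, 1], [0, 0, 0, 36, 56, 0, 1], [0, 0, 0, 55, 84, 0, 1], [0, 0, 0, 73, 110, 0, 1], [0, 0, 0, 90, 130, 0, 1]]}}

```text
clock: 4.83
tcp_pos: [0.6186, 0.043, 0.2144]
orientation: [1.988, 2.245, -0.187]
contact_force: [-0.1, -0.2, -1.1]
grip_width: 0.028
gripper_force: 49.8
```

```bash
cat > m.py <<'E'
from h import *
def meas(tag):
    o=r.get_obs();R=Ro.from_rotvec(o["orientation"]);t=np.array(o["tcp_pos"]);Rt,pt,Rs,oo=scanpose()
    print("tcp",t.round(4),"turn left",np.degrees((Rt*R.inv()).as_rotvec()).round(2),"shift left",((pt-t)*1000).round(1),"grip",o["gripper_force"],"F",np.round(o["contact_force"],1),"j",np.round(o["joints"],2),"t",o["clock"])
    Rg,og=rel();Rp=R*Rg;op=t+R.apply(og)
    w=op+Rp.apply([.091,0,-.033]);dd=Rp.apply([.5**.5,0,-.5**.5]);sp=w+.085*dd-L
    print("pred spot in label",(sp@xl).round(4),(sp@yl).round(4),(sp@n).round(4),"ang",np.arccos(-dd@n).round(3))
    for nm in("top","scene"):
        p,d=r.grab_frame(nm);cv2.imwrite(f"pics/{tag}_{nm}.png",p);C=cloud(nm,d);h=cv2.cvtColor(p,cv2.COLOR_BGR2HSV)
        Q=C[(h[...,1]<60)&(h[...,2]>100)&(d>0)];q=Rp.inv().apply(Q-op)
        q=q[(abs(q[:,1])<.04)&(q[:,0]>-.14)&(q[:,0]<.13)&(abs(q[:,2])<.06)]
        for lo,hi in((-.12,-.09),(-.09,-.06),(-.06,-.04),(0,.03),(.07,.09)):
            k=(q[:,0]>lo)&(q[:,0]<hi)
            if k.sum()>8: print(nm,(lo,hi),k.sum(),"y",np.percentile(q[k,1],[3,97]).round(4),"z50/95",np.percentile(q[k,2],[50,95]).round(4),"x",q[k,0].min().round(4))
        print(nm,"xmax",np.percentile(q[:,0],[.5,99.5]).round(4) if len(q) else None)
E
python3 -c "
from m import *
meas('a')"
```

```text
tcp [0.6186 0.043  0.2144] turn left [-0.   -0.2  -0.18] shift left [ 27.2  80.4 -31.1] grip 49.838526248931885 F [-0.1 -0.2 -1.1] j [-0.85  0.48  0.81  1.73 -0.18  1.07  0.1 ] t 4.8333
pred spot in label -0.0458 0.0371 0.069 ang 0.005
top (-0.12, -0.09) 224 y [-0.0126  0.015 ] z50/95 [0.0125 0.0146] x -0.1167
top (-0.09, -0.06) 240 y [-0.0121  0.0151] z50/95 [0.0126 0.0148] x -0.0899
top (-0.06, -0.04) 126 y [-0.0122  0.0152] z50/95 [0.0123 0.0154] x -0.0599
top (0, 0.03) 135 y [-0.0123  0.0143] z50/95 [0.0124 0.0144] x 0.0067
top (0.07, 0.09) 143 y [-0.0196  0.0244] z50/95 [-0.0014  0.0085] x 0.0701
top xmax [-0.1164  0.0939]
scene (-0.12, -0.09) 145 y [-0.02    0.0058] z50/95 [0.0067 0.0147] x -0.1116
scene (-0.09, -0.06) 154 y [-0.02    0.0056] z50/95 [0.0092 0.0151] x -0.0897
scene (-0.06, -0.04) 92 y [-0.0205  0.0042] z50/95 [0.0075 0.0151] x -0.0598
scene (0, 0.03) 121 y [-0.0199  0.0031] z50/95 [0.0066 0.0147] x 0.0002
scene (0.07, 0.09) 91 y [-0.03   -0.0255] z50/95 [-0.0142  0.0082] x 0.0701
scene xmax [-0.1109  0.0964]
```

Emit:
{"name": "servo_tool", "arguments": {"commands": [[0, 0, 0, 6, 18, -5, 1], [0, 0, 0, 13, 36, -11, 1], [0, 0, 0, 19, 54, -18, 1], [0, 0, 0, 24, 69, -25, 1], [0, 0, 0, 27, 80, -31, 1]]}}

```text
clock: 5.35
tcp_pos: [0.6454, 0.1227, 0.1825]
orientation: [1.988, 2.244, -0.187]
contact_force: [0.3, 0.1, -2.5]
grip_width: 0.0279
gripper_force: 49.9
```

```bash
python3 -c "
from m import *
meas('b')
a=cv2.imread('pics/b_top.png')[90:270,70:270];b=cv2.imread('pics/b_scene.png')[100:280,250:450]
cv2.imwrite('pics/b.png',cv2.resize(np.hstack([a,b]),None,fx=2,fy=2))"
```

```text
tcp [0.6454 0.1227 0.1825] turn left [ 0.03 -0.2  -0.17] shift left [0.4 0.7 0.7] grip 49.91142511367798 F [ 0.3  0.1 -2.5] j [-0.89  0.59  0.76  1.65 -0.24  1.08  0.02] t 5.35
pred spot in label -0.0009 0.0014 -0.0002 ang 0.005
top (-0.12, -0.09) 221 y [-0.0124  0.0152] z50/95 [0.0121 0.0148] x -0.1173
top (-0.09, -0.06) 214 y [-0.0123  0.015 ] z50/95 [0.0124 0.0148] x -0.0899
top (-0.06, -0.04) 110 y [-0.0118  0.0151] z50/95 [0.0124 0.0146] x -0.06
top (0, 0.03) 36 y [-0.0096  0.0118] z50/95 [0.0129 0.0143] x 0.0203
top (0.07, 0.09) 128 y [-0.0191  0.0247] z50/95 [-0.0027  0.0096] x 0.07
top xmax [-0.1168  0.098 ]
scene (-0.12, -0.09) 156 y [-0.0161  0.0112] z50/95 [0.0057 0.0137] x -0.1138
scene (-0.09, -0.06) 143 y [-0.0163  0.0096] z50/95 [0.0086 0.0139] x -0.0899
scene (-0.06, -0.04) 83 y [-0.0159  0.0085] z50/95 [0.0068 0.0134] x -0.06
scene (0, 0.03) 115 y [-0.0161  0.009 ] z50/95 [0.0061 0.0139] x 0.0006
scene (0.07, 0.09) 77 y [-0.0261 -0.0215] z50/95 [-0.0147  0.005 ] x 0.07
scene xmax [-0.113   0.0932]
```

View pics/b.png

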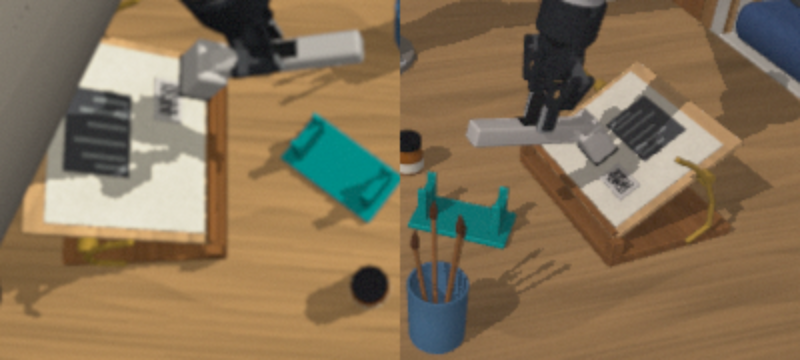

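The scanner's head, at about (205,68) in the top half and (600,140) in the scene half, faces the label squarely from about 85 mm. Nothing is touching, so I hold.

Emit:
{"name": "servo_tool", "arguments": {"commands": [[0, 0, 0, 0, 1, 1, 1], [0, 0, 0, 0, 1, 1, 1], [0, 0, 0, 0, 1, 1, 1], [0, 0, 0, 0, 1, 1, 1], [0, 0, 0, 0, 1, 1, 1]]}}

```text
clock: 5.87
tcp_pos: [0.6454, 0.1196, 0.1856]
orientation: [1.992, 2.239, -0.186]
contact_force: [0.5, -0.4, -1.7]
grip_width: 0.0281
gripper_force: 49.9
```

Emit:
{"name": "servo_tool", "arguments": {"commands": [[0, 0, 0, 0, 0, 0, 1], [0, 0, 0, 0, 0, 0, 1], [0, 0, 0, 0, 0, 0, 1], [0, 0, 0, 0, 0, 0, 1], [0, 0, 0, 0, 0, 0, 1]]}}

```text
clock: 6.28
tcp_pos: [0.6453, 0.1205, 0.185]
orientation: [1.99, 2.241, -0.187]
contact_force: [-0.3, 0.5, -2.6]
grip_width: 0.0274
gripper_force: 49.9
```

Emit:
{"name": "servo_tool", "arguments": {"commands": [[0, 0, 0, 0, 0, 0, 1], [0, 0, 0, 0, 0, 0, 1], [0, 0, 0, 0, 0, 0, 1], [0, 0, 0, 0, 0, 0, 1], [0, 0, 0, 0, 0, 0, 1]]}}

```text
clock: 6.7
tcp_pos: [0.6454, 0.1205, 0.1851]
orientation: [1.991, 2.241, -0.187]
contact_force: [-0.7, -0.1, -2.5]
grip_width: 0.028
gripper_force: 49.9
```

Emit:
{"name": "servo_tool", "arguments": {"commands": [[0, 0, 0, 0, 0, 0, 1], [0, 0, 0, 0, 0, 0, 1], [0, 0, 0, 0, 0, 0, 1], [0, 0, 0, 0, 0, 0, 1], [0, 0, 0, 0, 0, 0, 1]]}}

```text
clock: 7.12
tcp_pos: [0.6454, 0.1205, 0.1851]
orientation: [1.991, 2.241, -0.187]
contact_force: [-0.1, 0.0, -1.9]
grip_width: 0.0278
gripper_force: 49.9
```

Emit:
{"name": "servo_tool", "arguments": {"commands": [[0, 0, 0, 0, 0, 0, 1], [0, 0, 0, 0, 0, 0, 1], [0, 0, 0, 0, 0, 0, 1], [0, 0, 0, 0, 0, 0, 1], [0, 0, 0, 0, 0, 0, 1]]}}

```text
clock: 7.53
tcp_pos: [0.6454, 0.1205, 0.1851]
orientation: [1.99, 2.241, -0.187]
contact_force: [-0.5, -0.4, -1.3]
grip_width: 0.0279
gripper_force: 49.9
```

```bash
python3 -c "
from m import *
meas('c')
# cradle: dark pixels in top view near old place
p,d=r.grab_frame('top');C=cloud('top',d);v=p.max(2)
m=(v<95)&(abs(C[...,0]-.457)<.12)&(abs(C[...,1]+.209)<.13)&(d>0)
for lo,hi in((.005,.016),(.05,.125)):
    Q=C[m&(C[...,2]>lo)&(C[...,2]<hi)]
    q=Rs0.inv().apply(Q-o0*[1,1,0]) if len(Q) else Q
    print(lo,len(Q),np.percentile(q,[1,50,99],axis=0).round(4).tolist() if len(Q) else '')
    if len(Q)>10: print(cv2.minAreaRect((q[:,:2]*1000).astype(np.float32)))
"
```

```text
tcp [0.6454 0.1205 0.1851] turn left [ 0.06 -0.14 -0.02] shift left [ 0.5  2.9 -1.8] grip 49.89687502384186 F [-0.5 -0.4 -1.3] j [-0.89  0.59  0.76  1.65 -0.24  1.08  0.02] t 7.5333
pred spot in label -0.0014 0.0011 0.0031 ang 0.002
top (-0.12, -0.09) 221 y [-0.0113  0.0152] z50/95 [0.012  0.0147] x -0.117
top (-0.09, -0.06) 217 y [-0.0122  0.0152] z50/95 [0.0123 0.0146] x -0.0898
top (-0.06, -0.04) 108 y [-0.0117  0.0153] z50/95 [0.012  0.0144] x -0.06
top (0, 0.03) 42 y [-0.0092  0.0129] z50/95 [0.0129 0.0148] x 0.0199
top (0.07, 0.09) 119 y [-0.0187  0.0248] z50/95 [-0.0019  0.0093] x 0.0701
top xmax [-0.1168  0.1002]
scene (-0.12, -0.09) 166 y [-0.0156  0.0106] z50/95 [0.0065 0.0145] x -0.1162
scene (-0.09, -0.06) 149 y [-0.0161  0.0093] z50/95 [0.0095 0.0149] x -0.0899
scene (-0.06, -0.04) 81 y [-0.0162  0.0072] z50/95 [0.0067 0.0147] x -0.0599
scene (0, 0.03) 121 y [-0.0166  0.0078] z50/95 [0.008  0.0145] x 0.0006
scene (0.07, 0.09) 72 y [-0.0269 -0.003 ] z50/95 [-0.0161  0.0048] x 0.0701
scene xmax [-0.1155  0.0895]
0.005 1366 [[-0.105, -0.0368, 0.0055], [-0.0366, 0.0043, 0.0093], [0.0362, 0.039, 0.014]]
((-36.29151916503906, 0.5934829711914062), (78.8103256225586, 147.11265563964844), 89.86581420898438)
0.05 138 [[-0.0988, -0.0246, 0.05], [-0.0385, -0.0002, 0.0593], [0.0238, 0.0259, 0.0676]]
((-37.473243713378906, 0.30802154541015625), (51.19609451293945, 122.92029571533203), 89.99628448486328)
```

Emit:
{"name": "servo_tool", "arguments": {"commands": [[0, 0, 0, -3, -11, 6, 1], [0, 0, 0, -8, -27, 13, 1], [0, 0, 0, -14, -45, 20, 1], [0, 0, 0, -21, -64, 26, 1], [0, 0, 0, -27, -81, 30, 1]]}}

```text
clock: 8.1
tcp_pos: [0.6175, 0.0354, 0.2166]
orientation: [1.994, 2.237, -0.186]
contact_force: [-0.6, -0.6, -1.3]
grip_width: 0.0278
gripper_force: 49.9
```

Emit:
{"name": "servo_tool", "arguments": {"commands": [[0, 0, 0, -18, -26, 0, 1], [0, 0, 0, -36, -52, 0, 1], [0, 0, 0, -54, -78, 0, 1], [0, 0, 0, -72, -104, 0, 1], [0, 0, 0, -90, -130, 0, 1]]}}

```text
clock: 8.52
tcp_pos: [0.5261, -0.0934, 0.2152]
orientation: [1.993, 2.239, -0.186]
contact_force: [-0.7, -0.4, -1.2]
grip_width: 0.0278
gripper_force: 49.9
```

Emit:
{"name": "servo_tool", "arguments": {"commands": [[2.1, -0.2, -5.2, -18, -30, -8, 1], [4.3, -0.5, -10.3, -34, -60, -16, 1], [6.4, -0.7, -15.5, -50, -90, -24, 1], [8.6, -1.0, -20.6, -65, -118, -32, 1], [10.7, -1.2, -25.8, -79, -140, -40, 1]]}}

```text
clock: 8.93
tcp_pos: [0.4469, -0.2338, 0.1756]
orientation: [2.566, 1.812, 0.005]
contact_force: [0.5, -0.0, -1.8]
grip_width: 0.0279
gripper_force: 49.9
```

Emit:
{"name": "servo_tool", "arguments": {"commands": [[0, 0, 0, 0, 0, 0, 1], [0, 0, 0, 0, 0, 0, 1], [0, 0, 0, 0, 0, 0, 1]]}}

```text
clock: 9.18
tcp_pos: [0.4485, -0.2312, 0.1753]
orientation: [-2.56, -1.82, -0.001]
contact_force: [0.2, 1.1, -1.8]
grip_width: 0.0279
gripper_force: 49.9
```

```bash
python3 -c "
from m import *
meas('d')
o=r.get_obs();print('turn to R0',np.degrees((R0*Ro.from_rotvec(o['orientation']).inv()).as_rotvec()).round(2),'shift',((p0-o['tcp_pos'])*1000).round(1))
"
```

```text
tcp [ 0.4485 -0.2312  0.1753] turn left [-10.71   1.09  25.83] shift left [197.3 354.6   7.9] grip 49.925808906555176 F [ 0.2  1.1 -1.8] j [-0.41  0.33  0.94  2.03 -0.33  0.94  0.37] t 9.1833
pred spot in label -0.2597 0.1605 0.2053 ang 0.339
top (0, 0.03) 222 y [-0.013   0.0147] z50/95 [0.0126 0.0152] x 0.0001
top (0.07, 0.09) 254 y [-0.0218  0.0244] z50/95 [0.     0.0093] x 0.0702
top xmax [-0.0107  0.0963]
scene (-0.12, -0.09) 93 y [-0.0164  0.0099] z50/95 [0.0083 0.0147] x -0.1131
scene (-0.09, -0.06) 123 y [-0.0163  0.0077] z50/95 [0.0086 0.0142] x -0.0898
scene (-0.06, -0.04) 69 y [-0.0161  0.0077] z50/95 [0.0068 0.014 ] x -0.0596
scene (0, 0.03) 125 y [-0.0166  0.0065] z50/95 [0.0081 0.014 ] x 0.0002
scene (0.07, 0.09) 162 y [-0.0269  0.0169] z50/95 [-0.003   0.0113] x 0.0702
scene xmax [-0.1115  0.0977]
turn to R0 [-0.04 -0.1  -0.13] shift [  -0.4   -1.1 -128.8]
```

Emit:
{"name": "servo_tool", "arguments": {"commands": [[0, 0, 0, 0, -1, -25, 1], [0, 0, 0, 0, -1, -50, 1], [0, 0, 0, 0, -1, -72, 1], [0, 0, 0, 0, -1, -85, 1], [0, 0, 0, 0, -1, -90, 1]]}}

```text
clock: 9.7
tcp_pos: [0.4489, -0.2295, 0.0833]
orientation: [-2.554, -1.825, 0.003]
contact_force: [0.3, -0.0, -2.1]
grip_width: 0.0282
gripper_force: 49.9
```

Emit:
{"name": "servo_tool", "arguments": {"commands": [[0, 0, 0, 0, 0, -8, 1], [0, 0, 0, 0, 0, -16, 1], [0, 0, 0, 0, 0, -23, 1], [0, 0, 0, 0, 0, -29, 1], [0, 0, 0, 0, 0, -32, 1]]}}

```text
clock: 10.12
tcp_pos: [0.4494, -0.2313, 0.0526]
orientation: [-2.559, -1.822, 0.0]
contact_force: [-0.4, 0.1, -1.9]
grip_width: 0.0282
gripper_force: 49.9
```

Emit:
{"name": "servo_tool", "arguments": {"commands": [[0, 0, 0, 0, 0, -2, 1], [0, 0, 0, 0, 0, -4, 1], [0, 0, 0, 0, 0, -5, 1], [0, 0, 0, 0, 0, -5, 1], [0, 0, 0, 0, 0, -5, 1]]}}

```text
clock: 10.53
tcp_pos: [0.4495, -0.2316, 0.0482]
orientation: [2.559, 1.822, 0.0]
contact_force: [0.2, -0.7, -2.1]
grip_width: 0.0279
gripper_force: 49.9
```

Still free, with no contact; I go down 2 mm more.

Emit:
{"name": "servo_tool", "arguments": {"commands": [[0, 0, 0, 0, 0.5, -1, 1], [0, 0, 0, 0, 0.5, -1.5, 1], [0, 0, 0, 0, 0.5, -2, 1], [0, 0, 0, 0, 0.5, -2, 1], [0, 0, 0, 0, 0.5, -2, 1]]}}

```text
clock: 10.95
tcp_pos: [0.4496, -0.2309, 0.0465]
orientation: [-2.559, -1.822, -0.001]
contact_force: [-2.0, 1.7, 4.0]
grip_width: 0.0278
gripper_force: 50.6
```

Contact is at the same height as at the grasp, so the scanner is seated. I open, check, then rise.

Emit:
{"name": "servo_tool", "arguments": {"commands": [[0, 0, 0, 0, 0, 0, 0.4], [0, 0, 0, 0, 0, 0, 0.3], [0, 0, 0, 0, 0, 0, 0.1], [0, 0, 0, 0, 0, 0, 0], [0, 0, 0, 0, 0, 0, 0]]}}

```text
clock: 11.37
tcp_pos: [0.4494, -0.231, 0.046]
orientation: [2.559, 1.822, -0.0]
contact_force: [-0.6, 0.3, -0.4]
grip_width: 0.085
gripper_force: 0.0
```

Emit:
{"name": "servo_tool", "arguments": {"commands": [[0, 0, 0, 0, 0, 0, 0], [0, 0, 0, 0, 0, 10, 0], [0, 0, 0, 0, 0, 40, 0], [0, 0, 0, 0, 0, 80, 0], [0, 0, 0, 0, 0, 120, 0]]}}

```text
clock: 11.78
tcp_pos: [0.4481, -0.2312, 0.1674]
orientation: [-2.559, -1.82, 0.004]
contact_force: [0.5, 0.5, 0.4]
grip_width: 0.0853
gripper_force: 0.0
```

Emit:
{"name": "servo_tool", "arguments": {"commands": [[0, 0, 0, 0, 20, 30, 0], [0, 0, 0, 0, 60, 50, 0], [0, 0, 0, 0, 100, 60, 0], [0, 0, 0, 0, 140, 60, 0], [0, 0, 0, 0, 180, 60, 0]]}}

```text
clock: 12.2
tcp_pos: [0.4495, -0.0496, 0.2274]
orientation: [-2.56, -1.82, -0.005]
contact_force: [1.3, 0.9, -0.2]
grip_width: 0.0853
gripper_force: 0.0
```

Emit:
{"name": "servo_tool", "arguments": {"commands": [[0, 0, 0, 0, 40, 0, 0], [0, 0, 0, 0, 80, 0, 0], [0, 0, 0, 0, 120, 0, 0], [0, 0, 0, 0, 140, 0, 0], [0, 0, 0, 0, 140, 0, 0]]}}

```text
clock: 12.62
tcp_pos: [0.4491, 0.0941, 0.2265]
orientation: [-2.552, -1.831, -0.001]
contact_force: [0.9, -0.0, 1.5]
grip_width: 0.0854
gripper_force: 0.0
```

```bash
python3 - <<'E'
from h import *
o=r.get_obs();print(o["clock"],np.round(o["contact_force"],1),o["grip_width"])
p,d=r.grab_frame("top");C=cloud("top",d);h=cv2.cvtColor(p,cv2.COLOR_BGR2HSV);Q=C[(h[...,1]<60)&(h[...,2]>100)&(d>0)];q=Rs0.inv().apply(Q-o0)
q=q[(abs(q[:,1])<.04)&(q[:,0]>-.14)&(q[:,0]<.13)&(q[:,2]<.03)&(q[:,2]>-.05)]
for lo,hi in((-.12,-.09),(-.06,-.04),(0,.03),(.07,.09)):
    k=(q[:,0]>lo)&(q[:,0]<hi);print((lo,hi),k.sum(),np.percentile(q[k,1],[3,97]).round(4),np.median(q[k,2]).round(4))
print(np.percentile(q[:,0],[.5,99.5]).round(4))
p2,_=r.grab_frame("scene");cv2.imwrite("pics/e.png",np.hstack([p[150:300,250:450],p2[120:270,110:310]]).repeat(2,0).repeat(2,1))
E
```

```text
12.6167 [ 0.9 -0.   1.5] 0.08543551054552577
(-0.12, -0.09) 140 [-0.0143  0.0149] 0.0126
(-0.06, -0.04) 81 [-0.0131  0.0148] 0.013
(0, 0.03) 168 [-0.0156  0.0144] 0.013
(0.07, 0.09) 181 [-0.0218  0.0239] 0.0002
[-0.1139  0.0958]
```

View pics/e.png

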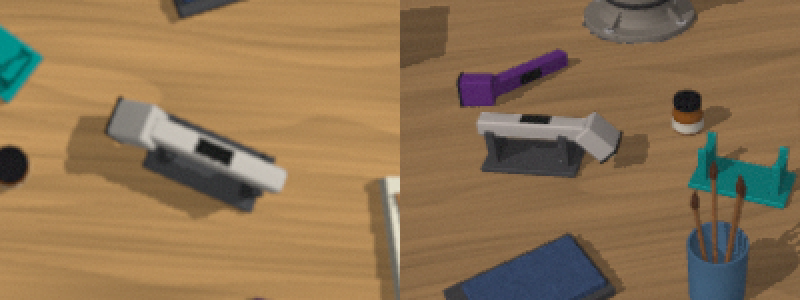

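The scanner is back in its cradle as it lay: head at about (135,120) in the top half and (600,135) in the scene half. The arm is clear of everything.

```bash
python3 -c "
from bench import r
print(r.hand_in())"
```

```text
the job is handed in; nothing more can be done
None
```

I held the scanner on the label for about 1.7 s, put it back in its cradle as it lay and let go, then handed the job in at about 13 s; the hand-in gave no verdict.

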